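Snug the packing jig's fence and run its wing nut down

ROBOT

A 6-joint arm with a two-finger parallel gripper is mounted at the origin on the work surface. World frame = base frame: x ahead of the robot, y to its left, z up, the work surface at z = 0. Lengths are in m, angles in rad, forces in N, time in s.
With the tool pointing down it reaches from about 0.425 to 1.125 m from the base axis. Payload 14.9 kg.
Tool frame: the origin (TCP) lies midway between the tips of the shut fingers; the grasp point (between the pads) lies 19 mm behind it; x points along the fingers, z is the direction in which the jaws open and shut, and the axes are right-handed (so a half turn about x gives the same grasp; the last joint's range is limited). The gripper opens to 91 mm and grips with 3 to 60 N. Pads are 32 mm wide; open, the fingers measure 118 mm over their backs; the gripper's body (76 mm by 178 mm) begins 60 mm behind the grasp point.
Start: joints at [1.162, 0.379, 1.734, -0, 1.028, -0.033], TCP at [0.257, 0.651, 0.214] pointing down, gripper open.
Joint ranges: [-2.77, 2.77], [-0.74, 2.19], [0, 2.66], [-1.06, 4.2], [0.31, 2.87], [-3.08, 3.08]. Speed limits (rad/s): [1.89, 1.89, 2.39, 3.14, 3.14, 3.14].

INTERFACE

Orientations are given as a unit quaternion [x, y, z, w].
In Python, from plant import sensors, vision, manip gives the robot as it stands.
- The arm moves only by the tool servo_tool, never from a script. Its arguments are lists of equal length, an entry for each row: "xyz": the shift along the tool's x, y, z in m, a list of three; "twist": the turn, a rotation vector about the tool's x, y, z in degrees, a list of three. A call has 1 to 12 rows; each row shifts and turns the commanded pose from where the row before left it, along the tool's axes as they then stand; what a row does not reach is not made up. A row lasts 1/12 s, in which the tool goes at most 41.7 mm and 7.16 degrees, less where a joint would pass 70% of its speed; a pose out of reach is approached as far as the arm can. A call is refused whole if a number of a shift passes 0.0417 or a number of a turn 7.16, either way. A call with a gripper value outside its range is refused whole. "claw" is the finger opening in m, from 0 to 0.0912, set as the call begins (left out, the last holds). The fingers move at their own pace and stop on an object; the grip force is fixed at half the most. Time passes only in rows, so rows that do not move let the fingers close. It gives the time, the measured TCP pose, the force and the opening at its end, in the units of the state.
- sensors.read_state(): the state, without advancing time (a new reading comes with each control period).
- vision.camera(name): name is "scene" or "top"; returns a dict with "img" (480x640x3 uint8, red, green, blue), "intrinsics" (3x3 intrinsics, pixels), "R" (3x3) and "t" (3): a world point X has camera coordinates R X + t. Camera axes: x right, y down, z forward; pixel columns grow to the right and rows downward; lengths in m; the calibration is good to about 2 mm. A picture is of the moment at which its call begins. There is no depth.
- manip.finish_job(): hands the job in, once; it reports no verdict.
The state is a dict: "clock": time; "joints": joint angles; "joint_vel": joint speeds; "joint_torque": joint torques, N m; "eef_pos": TCP position; "tool_rot": TCP orientation; "ft_force": force on the tool from outside, world axes, zero at the start; "ft_torque": the same for the moment, N m; "opening": finger opening in m.
Only numpy, scipy, OpenCV 4.12 (cv2) and the standard library are available. Lean on these libraries where they do the work, as an engineer would, in place of code of your own. Each camera call takes 0.05 s, during which the arm holds its last target.

TASK

Push the jig's sliding blue fence up until the carton of dates sits snug, but uncrushed, between it and the fixed side fence. Then, with the fingertips pushing on its wings stroke after stroke, spin the loose orange wing nut clockwise (seen from above) until it is tight, with the fence still snug. Do not pinch the nut or the fence, do not force the nut once it stops, keep the carton down in the jig, and leave everything else where it stands; finish clear.

Things in the scene. Friction and masses are not known exactly. Their poses are not given: they have to be found in the camera images.
- jig: Carton-packing jig, fixed. Origin on the table; x along its length, y from the sliding fence across the carton to the fixed side fence, z up. Base plate 6 mm thick, x -165 to +165, y -165 to +210 mm. Fixed blue side fence: inner face at y = +200 mm; fixed end stop: inner face at x = +155 mm, y from +34 to +204 mm; both 60 mm tall above the plate.
- fence_slide (a joint): How far (m) the sliding fence, with its bolt and wing nut, has moved along the jig's +y from fully open (0). 0.055: carton snug against the fixed side fence. The bolt axis is at jig x = 0, y = -0.099 + this value. It slides stiffly (about 8 N; the carton adds up to 8 N) and stays where left; over 8 N sideways on the nut drags it too.
- fence_back (a point): Middle of the top edge of the sliding fence's wall, on the face to push (away from the carton), 66 mm above the table; axes as the jig's. The wall is 200 mm long in x and 4 mm thick (towards +y). The bolt axis is 50 mm away in -y.
- nut_axis (a point): On the bolt axis at the underside of the nut's captive washer (26 mm wide, 2 mm thick), which starts 1 to 2.5 mm above the foot (foot top: 10 mm above the table) and is down on it when tight. Axes turn with the nut: x along the wings, z up.
- wing_end (a point): Outermost point of one wing, 34 mm out from the axis, 21.5 mm above the washer's underside.
- nut_turn (a joint): Turn of the wing nut, rad, growing clockwise seen from above (tightening). At 0 the wing_end side points along the jig's +x. Tight, against a hard stop, at 10.0. It turns with light friction (about 0.02 N m, 1 N at a wing) and stays where it is left.
- carton: Open white carton filled with dates, standing loose between the fences; origin under its centre. 280 mm (x) x 190 mm (y) x 75 mm tall, about 0.5 kg; at the start it stands up to 12 mm off the fixed side fence.
- cup_a: Bystander: sealed yoghurt pot, 69 mm wide, 64 tall, standing on the jig's base plate; origin under its centre.
- cup_b: Bystander: sealed yoghurt pot, 69 mm wide, 64 tall, on the table; origin under its centre.
- cup_c: Bystander: sealed yoghurt pot, 69 mm wide, 64 tall, on the table; origin under its centre.
- bottle_a: Bystander: water bottle, 62 mm wide, 205 tall, upright; origin under its centre.
- bottle_b: Bystander: water bottle, 62 mm wide, 205 tall, upright; origin under its centre.
- clamshell: Bystander: closed clear box of dates, 184 x 134 x 50 mm; origin under its centre.
- tape: Bystander: bench tape dispenser, 160 x 50 mm, 90 tall; origin under its centre.
- wing_nut: Orange wing nut, same frame as nut_axis. Two flat wings 5 mm thick reach 34 mm either side of the axis; their round lobes (21 mm across, centred 23.5 mm out) lie at z = 11 to 32 mm. Tapered hub 23 mm wide at its foot, top at z = 19 mm. The 12 mm bolt sticks up through it to 58 mm above the table.
- fence: Sliding blue angle fence; origin on the bolt axis, on the plate's top (6 mm above the table), axes as the jig's. Wall: y = +50 to +54, x = +-100, z 0 to 60 mm. Foot: 4 mm thick, x = +-55, y = -45 to +50 mm. Two gussets 4 mm thick at x = +-52 mm, y = +29 to +50, up to z = 25 mm.

How it is judged:
On the way, in this order (a step that is already met when the one before it is completed fails the run):
1. the carton is snug between the sliding fence and the fixed fence (value of joint fence_slide between 0.052 and 0.059 m), for 0.2 s.
2. the wing nut is tight (value of joint nut_turn above 9.7 rad), for 0.2 s.
At the end, for the whole second after the job is handed in: Sliding fence within 3 mm of snug (joint 0.052 to 0.059), wing nut within 0.3 rad of its stop (joint above 9.7), carton flat on the jig's plate between the fences (its centre 100 to 110 mm along the jig's y, not slid out towards the open front) and at rest (all of step 1 and value of joint nut_turn above 9.7 rad and y of carton in the frame of jig between 0.1 and 0.11 m and x of carton in the frame of jig above -0.035 m and z of carton in the frame of jig below 0.01 m and angle between carton's own z axis and vertical below 0.03 rad and linear speed of carton below 0.01 m/s); the robot touches nothing.
It fails at once if the nut's wing or the fence's wall is taken between the fingers ((y of the grasp point in the frame of nut_axis between -0.004 and 0.004 m and x of the grasp point in the frame of nut_axis between -0.04 and 0.04 m and z of the grasp point in the frame of nut_axis below 0.044 m and contact force between the fingers and wing_nut above 0.5 N) or (y of the grasp point in the frame of fence_back between -0.002 and 0.006 m and x of the grasp point in the frame of fence_back between -0.11 and 0.11 m and z of the grasp point in the frame of fence_back below 0.012 m and contact force between the fingers and fence above 0.5 N)).
It fails at once if the nut is forced (over 30 N) (contact force between the arm and wing_nut above 30 N).
It fails at once if the carton is crushed by the fence (over 50 N) (contact force between fence and carton above 50 N).
It fails at once if the carton is lifted or tipped (z of carton in the frame of jig above 0.02 m or angle between carton's own z axis and vertical above 0.15 rad).
It fails at once if a bystander is moved more than 3 cm or tipped over (distance of any of cup_a, cup_b, cup_c, bottle_a, bottle_b, clamshell, tape from where it was at the start of the episode above 0.03 m or angle between any of cup_a, cup_b, cup_c, bottle_a, bottle_b, clamshell, tape's own z axis and vertical above 0.3 rad).
It also fails if it takes over 72 s, if anything falls off the work surface, if the arm or the gripper's body presses on something with over 40 N, if the wrist force passes 120 N, or if a joint passes its speed limit or range.

## Working session

There is one attempt and no reset: what is moved stays moved. The work goes in short steps, Python scripts to look and compute and a tool call to move; the robot and the scene stay as the last step left them, time stands still between calls to the robot, and variables do not carry over. Pictures are saved under pics/ and viewed, and the job is handed in when it is done.

Besides the shell and the picture viewer there is one more tool, called after ">>>" in YAML: its name, and indented under it one key for each argument. servo_tool: Moves the arm, as the interface text tells. Its arguments: {"type":"object","properties":{"xyz":{"type":"array","items":{"type":"array","items":{"type":"number"}}},"twist":{"type":"array","items":{"type":"array","items":{"type":"number"}}},"claw":{"type":"number"}},"required":["xyz","twist"]}

```bash
ls; mkdir -p pics; python3 - <<'E'
from plant import sensors, vision
import cv2, numpy as np
s=sensors.read_state(); print({k:np.round(v,3).tolist() for k,v in s.items()})
for n in ("scene","top"):
    c=vision.camera(n); cv2.imwrite(f"pics/{n}0.png",c["img"][:,:,::-1]); print(n,np.round(c["intrinsics"],1).tolist(),np.round(c["R"],4).tolist(),np.round(c["t"],4).tolist())
E
```

```text
pics
{'clock': 0.0, 'joints': [1.162, 0.379, 1.735, 0.0, 1.028, -0.033], 'joint_vel': [0.0, 0.0, -0.0, -0.001, 0.001, -0.0], 'joint_torque': [0.003, -76.373, -43.437, 0.065, 0.042, -0.0], 'eef_pos': [0.257, 0.651, 0.213], 'tool_rot': [-0.398, 0.585, 0.398, 0.584], 'ft_force': [0.074, -0.222, -0.394], 'ft_torque': [-0.003, 0.007, 0.001], 'opening': 0.091}
scene [[455.3, 0.0, 321.0], [0.0, 455.3, 237.3], [0.0, 0.0, 1.0]] [[-0.7057, 0.7084, 0.0113], [0.57, 0.5772, -0.5847], [-0.4207, -0.4062, -0.8112]] [0.3849, -0.2608, 1.5216]
top [[496.4, 0.0, 321.4], [0.0, 496.4, 241.7], [0.0, 0.0, 1.0]] [[0.0116, -0.9999, 0.0121], [-0.9853, -0.0135, -0.1703], [0.1704, -0.01, -0.9853]] [-0.0143, 0.5402, 1.3551]
```

View pics/scene0.png

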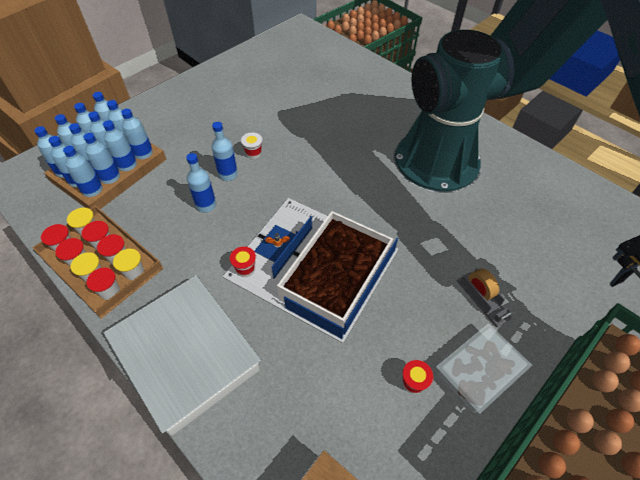

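View pics/top0.png

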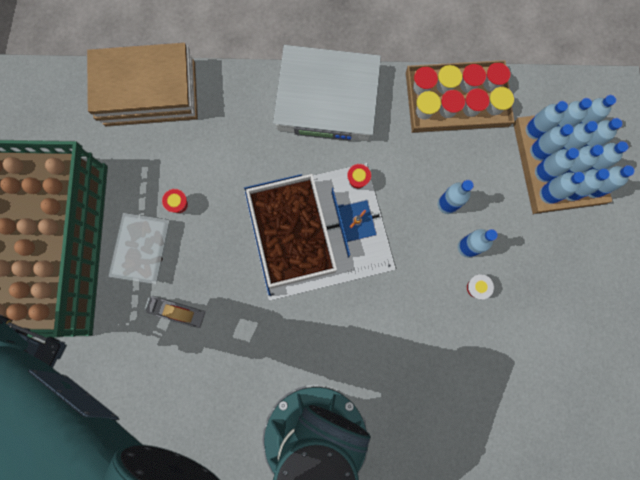

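```bash
python3 - <<'E'
import cv2
a=cv2.imread("pics/top0.png")[150:310,235:405]; cv2.imwrite("pics/top0z.png",cv2.resize(a,None,fx=3.7,fy=3.7,interpolation=cv2.INTER_CUBIC))
a=cv2.imread("pics/scene0.png")[190:345,215:405]; cv2.imwrite("pics/scene0z.png",cv2.resize(a,None,fx=3.8,fy=3.8,interpolation=cv2.INTER_CUBIC))
E
```

```text
(no output)
```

View pics/top0z.png

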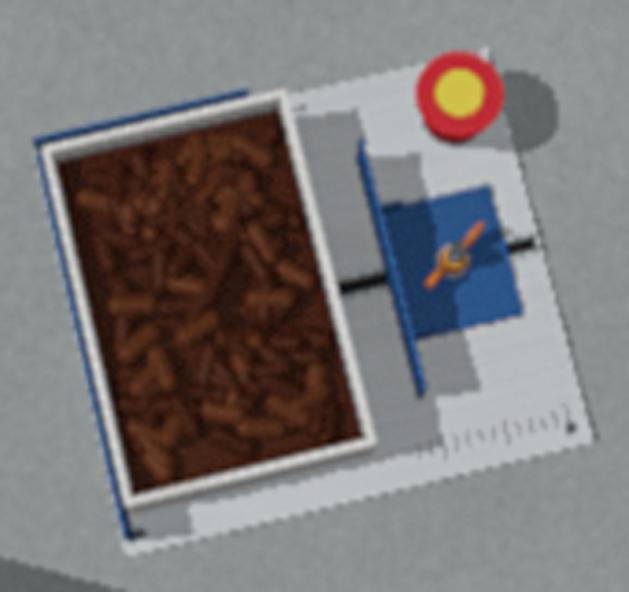

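View pics/scene0z.png

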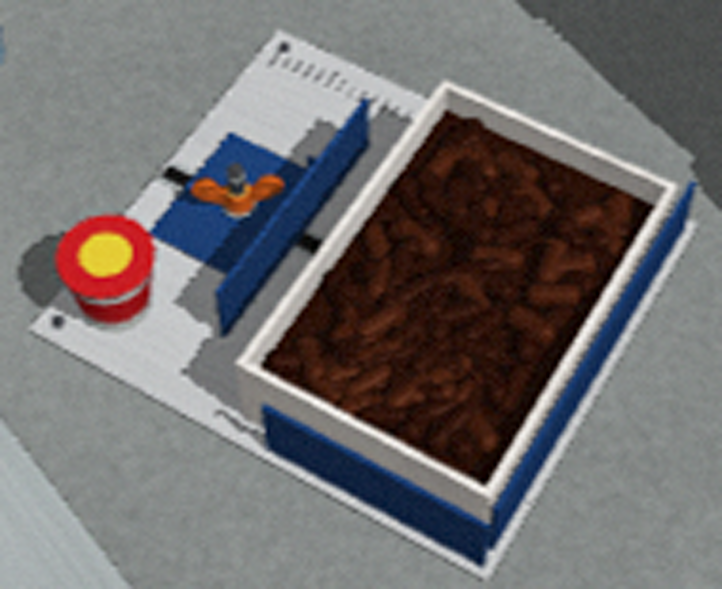

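```bash
cat > h.py <<'E'
import numpy as np
from scipy.optimize import least_squares
from plant import sensors, vision
C={}
def cam(n):
    if n not in C: C[n]=vision.camera(n)
    return C[n]
def proj(n,X):
    c=cam(n); p=np.asarray(X)@np.array(c["R"]).T+np.array(c["t"]); u=p@np.array(c["intrinsics"]).T
    return u[...,:2]/u[...,2:]
def jig2w(p,P):
    P=np.asarray(P,float); c,s=np.cos(p[2]),np.sin(p[2])
    return np.stack([p[0]+c*P[...,0]-s*P[...,1],p[1]+s*P[...,0]+c*P[...,1],P[...,2]],-1)
def ray(n,uv,z):
    c=cam(n); R=np.array(c["R"]);t=np.array(c["t"]);d=R.T@np.linalg.inv(c["intrinsics"])@np.array([uv[0],uv[1],1.]);o=-R.T@t
    return o+d*(z-o[2])/d[2]
E
python3 - <<'E'
from h import *
T=lambda z:((np.array(z)+.5)/3.7-.5+[235,150])
S=lambda z:((np.array(z)+.5)/3.8-.5+[215,190])
fx=[("top",T((488,50)),(.165,-.165,.006)),("top",T((593,437)),(-.165,-.165,.006)),("top",T((128,552)),(-.165,.21,.006)),
("scene",S((487,577)),(.165,.21,.0)),("scene",S((32,328)),(.165,-.165,.003)),("scene",S((280,32)),(-.165,-.165,.006))]
fe=[("top",T((360,143)),(.1,-.099+.052,.066)),("top",T((423,393)),(-.1,-.047,.066)),("scene",S((366,100)),(-.1,-.047,.066)),("scene",S((222,290)),(.1,-.047,.066)),
("top",T((455,259)),(0,-.099,.055)),("scene",S((236,170)),(0,-.099,.058))]
def r(p):
    o=[]
    for n,uv,P in fx: o.append(proj(n,jig2w(p,P))-uv)
    for n,uv,P in fe: o.append(proj(n,jig2w(p,np.array(P)+[0,p[3],0]))-uv)
    return np.concatenate(o)
s=least_squares(r,[.75,0,.2,.0],loss="soft_l1"); p=s.x; print(p.round(4)); print(r(p).reshape(-1,2).round(1).tolist())
np.save("p.npy",p)
for n,uv in (("top",T((482,225))),("top",T((430,285))),("scene",S((198,188))),("scene",S((280,182)))):
    print(n,(ray(n,uv,.034)-jig2w(p,[0,-.099+p[3],.034])).round(4))
for n,uv in(("top",T((459,93))),("scene",S((105,254)))): print("cup",ray(n,uv,.070))
for n,uv in(("top",(464,187)),("top",(489,236)),("scene",(193,160)),("scene",(217,127))): print("bottle cap",ray(n,uv,.205))
for n,uv in(("top",(481,287)),("scene",(252,142))): print("cup",ray(n,uv,.064))
E
```

```text
[ 0.5861 -0.0213  0.2551  0.0081]
[[-0.2, 0.0], [0.6, 2.0], [-0.6, 2.4], [-0.0, 1.0], [-0.6, 0.1], [-0.5, -1.4], [-0.6, -0.6], [0.0, -0.4], [0.8, -1.0], [-0.6, 0.4], [0.1, -1.9], [0.4, -0.9]]
top [ 0.0265 -0.0226  0.    ]
top [-0.0218  0.0178  0.    ]
scene [ 0.0233 -0.0203  0.    ]
scene [-0.0235  0.0183  0.    ]
cup [ 0.73072159 -0.11097192  0.07      ]
cup [ 0.73019618 -0.11072822  0.07      ]
bottle cap [ 0.65968119 -0.36875546  0.205     ]
bottle cap [ 0.53308137 -0.42706227  0.205     ]
bottle cap [ 0.67118187 -0.36231168  0.205     ]
bottle cap [ 0.54436356 -0.42302316  0.205     ]
cup [ 0.41653259 -0.44834933  0.064     ]
cup [ 0.42486054 -0.43525333  0.064     ]
```

```bash
cat > ov.py <<'E'
from h import *
import cv2,sys
def overlay(name,p,q,phi=None,dz=.0015,out="o",z=6,hw=60,hh=48,center=None):
    img=cam(name)["img"][:,:,::-1]; b=jig2w(p,[0,-.099+q,.03]); c=proj(name,b) if center is None else np.array(center)
    x0,y0=int(c[0]-hw),int(c[1]-hh); x0=max(x0,0);y0=max(y0,0); a=cv2.resize(img[y0:y0+2*hh,x0:x0+2*hw].copy(),None,fx=z,fy=z,interpolation=cv2.INTER_CUBIC)
    a=a.copy()
    def L(P,col):
        u=proj(name,jig2w(p,np.array(P))); u=((u-[x0,y0]+.5)*z-.5)
        cv2.polylines(a,[np.round(u).astype(np.int32)],False,col,1,cv2.LINE_AA)
    y=-.099+q
    L([(-.165,-.165,.006),(.165,-.165,.006),(.165,.21,.006),(-.165,.21,.006),(-.165,-.165,.006)],(0,255,0))
    L([(-.1,y+.05,.066),(.1,y+.05,.066),(.1,y+.054,.066),(-.1,y+.054,.066),(-.1,y+.05,.066)],(0,255,255))
    L([(-.055,y+.05,.01),(-.055,y-.045,.01),(.055,y-.045,.01),(.055,y+.05,.01)],(255,255,0))
    t=np.linspace(0,6.3,30); L(np.stack([.006*np.cos(t),y+.006*np.sin(t),0*t+.058],1),(0,0,255)); L([(0,y,.03),(0,y,.058)],(0,0,255))
    L([(-.155,.2,.066),(.155,.2,.066),(.155,.034,.066)],(0,255,0))
    if phi is not None:
        for s in (1,-1):
            d=np.array([np.cos(phi),np.sin(phi)])*s; cc=23.5e-3+.0105*np.cos(t); L(np.stack([cc*d[0],y+cc*d[1],.010+dz+.0215+.0105*np.sin(t)],1),(255,0,255))
    cv2.imwrite(f"pics/{out}.png",a)
E
python3 - <<'E'
from ov import *
p=np.load("p.npy"); phi=np.arctan2(-.0207,.0235)-p[2]; print(phi)
overlay("top",p[:3],p[3],phi,out="ot1",z=7,hw=55,hh=42); overlay("scene",p[:3],p[3],phi,out="os1",z=7,hw=55,hh=42)
E
```

```text
-0.9771997093018301
```

View pics/ot1.png

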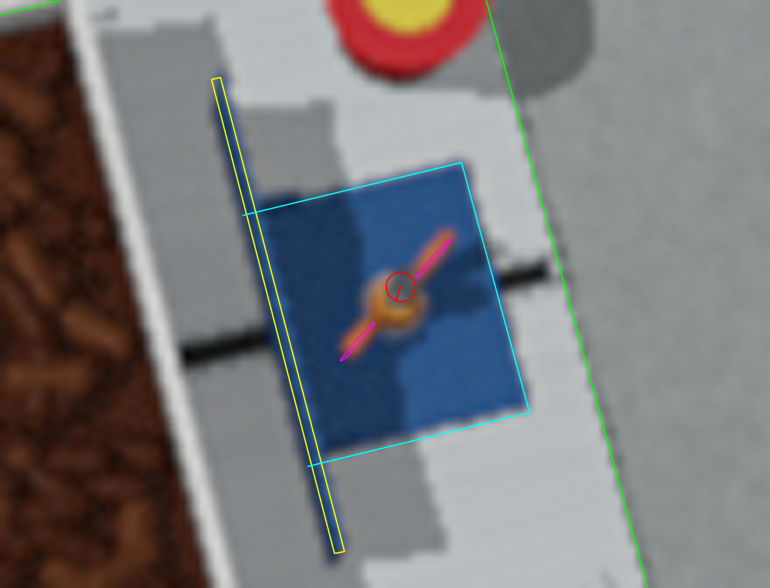

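View pics/os1.png

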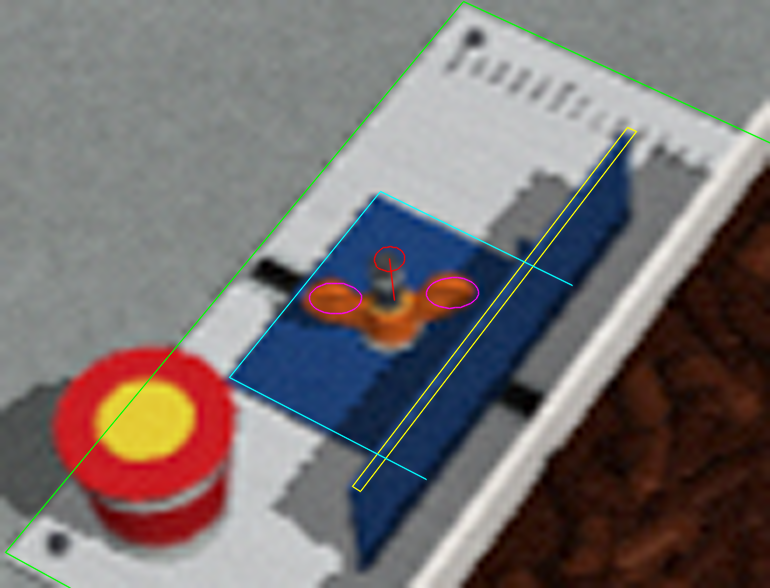

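```bash
cat > st.py <<'E'
from h import *
from scipy.spatial.transform import Rotation as Ro
def st():
    s=sensors.read_state(); R=Ro.from_quat(s["tool_rot"]).as_matrix(); return s,R
def goto(P,yawz,p):
    """needed: world shift in tool axes & turn about tool x so tool z points at world yaw yawz"""
    s,R=st(); d=R.T@(np.array(P)-s["eef_pos"])
    y=np.arctan2(R[1,2],R[0,2]); e=(yawz-y+np.pi/2)%np.pi-np.pi/2
    print("tool z yaw",round(np.degrees(y),2),"turn world-ccw deg",round(np.degrees(e),2),"=> twist x",round(-np.degrees(e),2),"shift tool",d.round(4),"j6",round(s["joints"][5],3),"F",np.round(s["ft_force"],1),"T",np.round(s["ft_torque"],2))
E
python3 - <<'E'
from st import *
s,R=st(); print(R.round(4)); p=np.load("p.npy"); 
print("bolt",jig2w(p,[0,-.099+p[3],0]),"snug bolt",jig2w(p,[0,-.099+.055,0]),"jig y yaw",np.degrees(p[2])+90)
P=jig2w(p,[0,-.099+p[3]+.05-.0215,.15]);print(P); goto(P,p[2]+np.pi/2,p)
E
```

```text
[[-2.000e-04 -9.302e-01  3.670e-01]
 [-3.000e-04  3.670e-01  9.302e-01]
 [-1.000e+00  0.000e+00 -3.000e-04]]
bolt [ 0.60903173 -0.10925087  0.        ] snug bolt [ 0.59718828 -0.06382924  0.        ] jig y yaw 104.61417241647972
[ 0.60184093 -0.08167294  0.15      ]
tool z yaw 68.47 turn world-ccw deg 36.15 => twist x -36.15 shift tool [ 0.0639 -0.5898 -0.555 ] j6 -0.033 F [-0.1  0.8 -0.2] T [ 0.03 -0.02  0.02]
```

>>> servo_tool:
  claw: 0
  xyz:
    - [0,-0.0295,-0.0277]
    - [0,-0.0295,-0.0277]
    - [0,-0.0295,-0.0277]
    - [0,-0.0295,-0.0277]
    - [0,-0.0295,-0.0277]
    - [0,-0.0295,-0.0277]
    - [0,-0.0295,-0.0277]
    - [0,-0.0295,-0.0277]
    - [0,-0.0295,-0.0277]
    - [0,-0.0295,-0.0277]
    - [0,-0.0295,-0.0277]
    - [0,-0.0295,-0.0277]
  twist:
    - [0,0,0]
    - [0,0,0]
    - [0,0,0]
    - [0,0,0]
    - [0,0,0]
    - [0,0,0]
    - [0,0,0]
    - [0,0,0]
    - [0,0,0]
    - [0,0,0]
    - [0,0,0]
    - [0,0,0]

```text
clock: 1.3
eef_pos: [0.4647, 0.2102, 0.2142]
tool_rot: [-0.398, 0.584, 0.398, 0.585]
ft_force: [0.8, 0.2, 0.1]
opening: 0.0139
```

>>> servo_tool:
  xyz:
    - [0,-0.0295,-0.0277]
    - [0,-0.0295,-0.0277]
    - [0,-0.0295,-0.0277]
    - [0,-0.0295,-0.0277]
    - [0,-0.0295,-0.0277]
    - [0,-0.0295,-0.0277]
    - [0,-0.0295,-0.0277]
    - [0,-0.0295,-0.0277]
    - [0,0,0]
  twist:
    - [0,0,0]
    - [0,0,0]
    - [0,0,0]
    - [0,0,0]
    - [0,0,0]
    - [0,0,0]
    - [0,0,0]
    - [0,0,0]
    - [0,0,0]

```text
clock: 2.05
eef_pos: [0.6049, -0.0859, 0.2143]
tool_rot: [-0.398, 0.585, 0.396, 0.586]
ft_force: [-0.5, 0.2, -0.9]
opening: 0.0005
```

>>> servo_tool:
  xyz:
    - [0,0,0]
    - [0,0,0]
    - [0,0,0]
    - [0,0,0]
    - [0,0,0]
    - [0,0,0]
    - [0,0,0]
  twist:
    - [-6,0,0]
    - [-6,0,0]
    - [-6,0,0]
    - [-6,0,0]
    - [-6,0,0]
    - [-6.15,0,0]
    - [0,0,0]

```text
clock: 2.63
eef_pos: [0.6024, -0.0807, 0.2139]
tool_rot: [-0.561, 0.431, 0.561, 0.431]
ft_force: [1.2, -0.1, -0.1]
opening: 0.0005
```

```bash
python3 - <<'E'
from st import *
p=np.load("p.npy"); print(sensors.read_state()["eef_pos"])
P=jig2w(p,[0,-.099+p[3]+.05-.0215,.15]); goto(P,p[2]+np.pi/2,p)
E
```

```text
[ 0.60238389 -0.08065838  0.21392489]
tool z yaw 104.91 turn world-ccw deg -0.3 => twist x 0.3 shift tool [ 0.0639  0.0008 -0.0008] j6 -2.002 F [ 1.2 -0.1 -0.1] T [ 0.01  0.06 -0.05]
```

>>> servo_tool:
  xyz:
    - [0.035,0,0]
    - [0.035,0.0008,-0.0008]
    - [0.035,0,0]
    - [0.034,0,0]
    - [0,0,0]
    - [0,0,0]
  twist:
    - [0.3,0,0]
    - [0,0,0]
    - [0,0,0]
    - [0,0,0]
    - [0,0,0]
    - [0,0,0]

```text
clock: 3.13
eef_pos: [0.6009, -0.0815, 0.0741]
tool_rot: [-0.557, 0.435, 0.559, 0.434]
ft_force: [-0.4, 0.2, 0.3]
opening: 0.0002
```

```bash
python3 - <<'E'
from st import *
from ov import *
p=np.load("p.npy"); phi=-.977
P=jig2w(p,[0,-.099+p[3]+.05-.0215,.048]); goto(P,p[2]+np.pi/2,p)
overlay("scene",p[:3],p[3],phi,out="os2",z=7,hw=55,hh=42)
overlay("top",p[:3],p[3],phi,out="ot2",z=7,hw=55,hh=42)
E
```

```text
tool z yaw 104.18 turn world-ccw deg 0.44 => twist x -0.44 shift tool [ 0.0261 -0.0009 -0.0004] j6 -1.991 F [-0.4  0.2  0.3] T [ 0.1  -0.02  0.04]
```

View pics/os2.png

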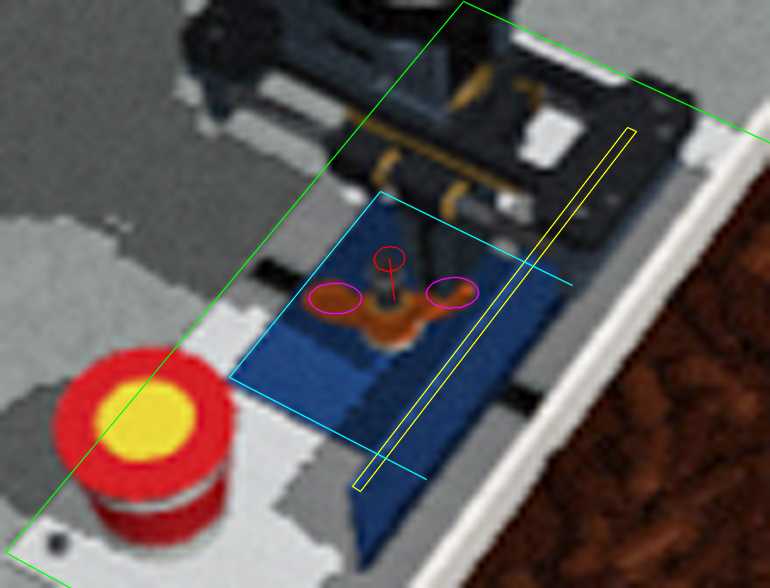

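View pics/ot2.png

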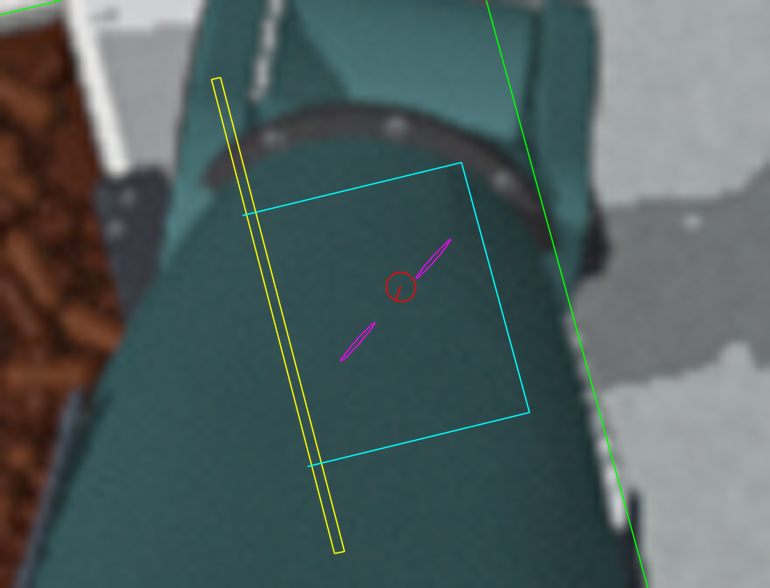

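>>> servo_tool:
  xyz:
    - [0.013,0,0]
    - [0.013,0,0]
    - [0,0,0.003]
    - [0,0,0.004]
    - [0,0,0.004]
    - [0,0,0.004]
    - [0,0,0.004]
    - [0,0,0.004]
    - [0,0,0.004]
    - [0,0,0.004]
  twist:
    - [0,0,0]
    - [0,0,0]
    - [0,0,0]
    - [0,0,0]
    - [0,0,0]
    - [0,0,0]
    - [0,0,0]
    - [0,0,0]
    - [0,0,0]
    - [0,0,0]

```text
clock: 4.07
eef_pos: [0.5941, -0.0518, 0.0492]
tool_rot: [0.559, -0.434, -0.558, -0.433]
ft_force: [0.5, -9.0, -5.0]
opening: 0.0007
```

```bash
python3 - <<'E'
from st import *
from ov import *
p=np.load("p.npy"); phi=-.977
P=jig2w(p,[0,.0055-.0134,.048]); goto(P,p[2]+np.pi/2,p)
overlay("scene",p[:3],p[3]+.023,phi,out="os3",z=7,hw=55,hh=42)
E
```

```text
tool z yaw 104.34 turn world-ccw deg 0.27 => twist x -0.27 shift tool [0.0012 0.0002 0.0237] j6 -1.946 F [ 0.5 -9.  -5. ] T [-1.56 -0.13  0.  ]
```

View pics/os3.png

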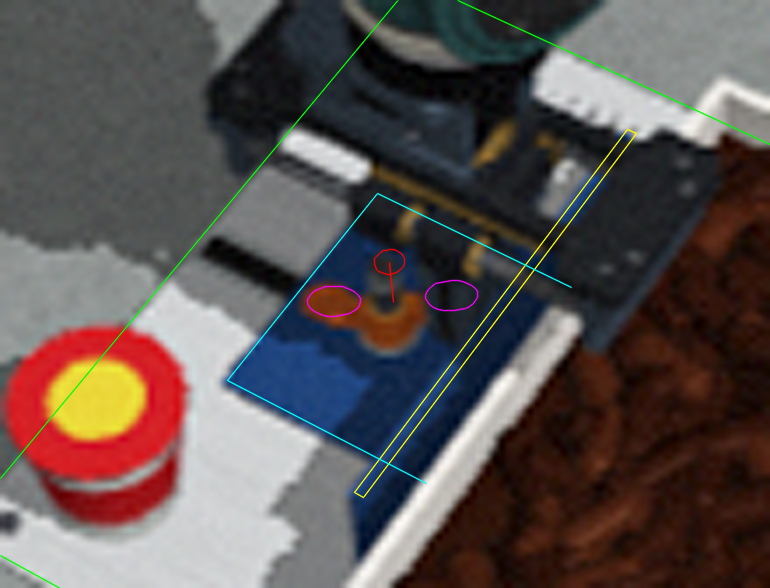

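>>> servo_tool:
  xyz:
    - [0,0,0.003]
    - [0,0,0.003]
    - [0,0,0.003]
    - [0,0,0.003]
    - [0,0,0.002]
    - [0,0,0.002]
    - [0,0,0.001]
  twist:
    - [0,0,0]
    - [0,0,0]
    - [0,0,0]
    - [0,0,0]
    - [0,0,0]
    - [0,0,0]
    - [0,0,0]

```text
clock: 4.7
eef_pos: [0.5899, -0.0353, 0.0493]
tool_rot: [0.559, -0.434, -0.558, -0.433]
ft_force: [0.7, -7.4, -4.1]
opening: 0.0006
```

>>> servo_tool:
  xyz:
    - [0,0,0.001]
    - [0,0,0.001]
  twist:
    - [0,0,0]
    - [0,0,0]

```text
clock: 4.87
eef_pos: [0.5895, -0.0335, 0.0493]
tool_rot: [0.559, -0.434, -0.558, -0.433]
ft_force: [1.8, -7.9, -3.9]
opening: 0.0001
```

>>> servo_tool:
  xyz:
    - [0,0,0.001]
    - [0,0,0.001]
  twist:
    - [0,0,0]
    - [0,0,0]

```text
clock: 5.03
eef_pos: [0.5889, -0.0316, 0.0492]
tool_rot: [0.559, -0.434, -0.558, -0.433]
ft_force: [0.2, -7.8, -3.7]
opening: 0.0003
```

```bash
python3 - <<'E'
from st import *
p=np.load("p.npy")
P=jig2w(p,[0,.0055-.0134,.048]); goto(P,p[2]+np.pi/2,p)
E
```

```text
tool z yaw 104.34 turn world-ccw deg 0.27 => twist x -0.27 shift tool [0.0012 0.0002 0.0028] j6 -1.913 F [ 0.2 -7.8 -3.7] T [-1.44  0.04  0.02]
```

>>> servo_tool:
  xyz:
    - [0,0,0.001]
    - [0,0,0.0005]
  twist:
    - [0,0,0]
    - [0,0,0]

```text
clock: 5.2
eef_pos: [0.5886, -0.0302, 0.0493]
tool_rot: [0.559, -0.434, -0.558, -0.433]
ft_force: [1.3, -10.1, -3.7]
opening: 0.0003
```

>>> servo_tool:
  xyz:
    - [0,0,0.001]
    - [0,0,0.0005]
  twist:
    - [0,0,0]
    - [0,0,0]

```text
clock: 5.37
eef_pos: [0.5883, -0.0288, 0.0493]
tool_rot: [0.559, -0.434, -0.558, -0.433]
ft_force: [0.2, -10.0, -4.4]
opening: 0.0003
```

```bash
python3 - <<'E'
from st import *
from ov import *
p=np.load("p.npy")
P=jig2w(p,[0,.0055-.0134,.048]); goto(P,p[2]+np.pi/2,p)
overlay("scene",p[:3],.055,-.977,out="os4",z=5,hw=80,hh=60)
E
```

```text
tool z yaw 104.35 turn world-ccw deg 0.26 => twist x -0.26 shift tool [ 0.0013  0.0002 -0.0001] j6 -1.908 F [  0.2 -10.   -4.4] T [-1.8  -0.06  0.03]
```

View pics/os4.png

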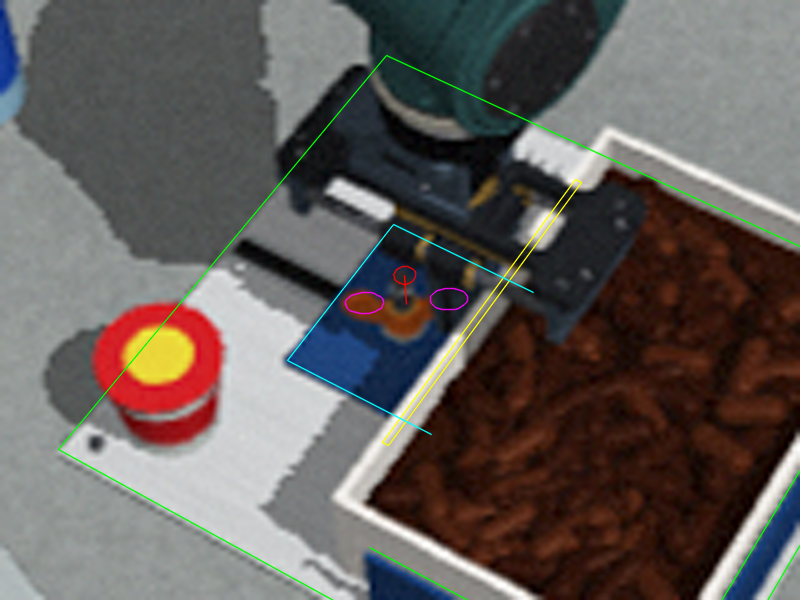

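```bash
python3 - <<'E'
from ov import *
p=np.load("p.npy")
c=proj("scene",jig2w(p,[0.08,.2,.07])); overlay("scene",p[:3],.055,None,out="os5",z=6,hw=65,hh=48,center=c)
c=proj("top",jig2w(p,[0.02,.15,.07])); overlay("top",p[:3],.055,None,out="ot5",z=6,hw=60,hh=48,center=c)
E
```

```text
(no output)
```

View pics/os5.png

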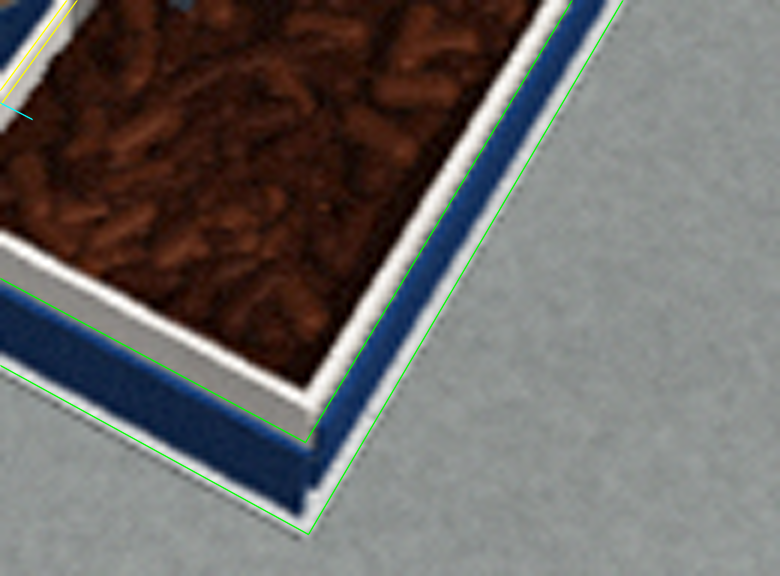

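View pics/ot5.png

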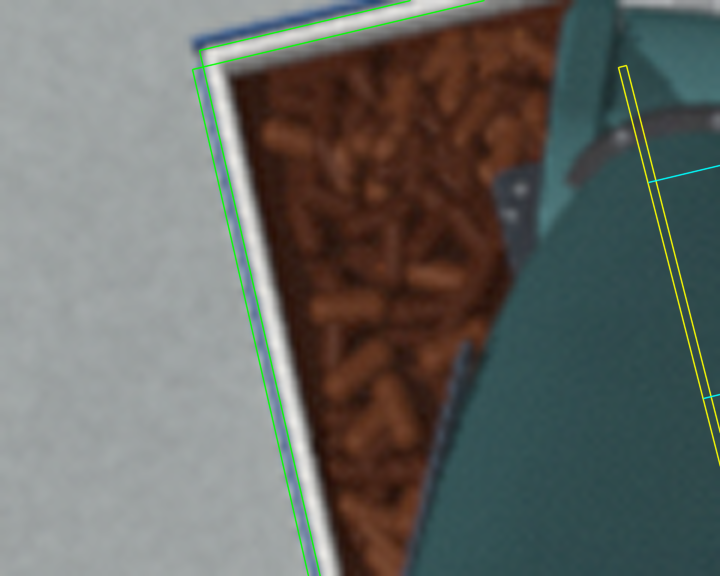

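>>> servo_tool:
  xyz:
    - [0,0,0.001]
    - [0,0,0]
  twist:
    - [0,0,0]
    - [0,0,0]

```text
clock: 5.68
eef_pos: [0.588, -0.0278, 0.0492]
tool_rot: [0.559, -0.434, -0.558, -0.433]
ft_force: [0.1, -9.4, -3.0]
opening: 0.0003
```

>>> servo_tool:
  xyz:
    - [0,0,0.001]
    - [0,0,0]
  twist:
    - [0,0,0]
    - [0,0,0]

```text
clock: 5.85
eef_pos: [0.5878, -0.0268, 0.0493]
tool_rot: [0.559, -0.434, -0.558, -0.433]
ft_force: [-0.0, -8.4, -4.4]
opening: 0.0005
```

```bash
python3 - <<'E'
from h import *
import cv2
a=cam("scene")["img"][:,:,::-1]
p=np.load("p.npy"); c=proj("scene",jig2w(p,[.08,.02,.06])).astype(int); print(c)
cv2.imwrite("pics/s6.png",cv2.resize(a[c[1]-32:c[1]+32,c[0]-40:c[0]+40],None,fx=9,fy=9,interpolation=cv2.INTER_CUBIC))
c=proj("scene",jig2w(p,[.1,.2,.06])).astype(int); print(c)
cv2.imwrite("pics/s7.png",cv2.resize(a[c[1]-32:c[1]+32,c[0]-40:c[0]+40],None,fx=9,fy=9,interpolation=cv2.INTER_CUBIC))
E
```

```text
[295 271]
[353 309]
```

View pics/s6.png

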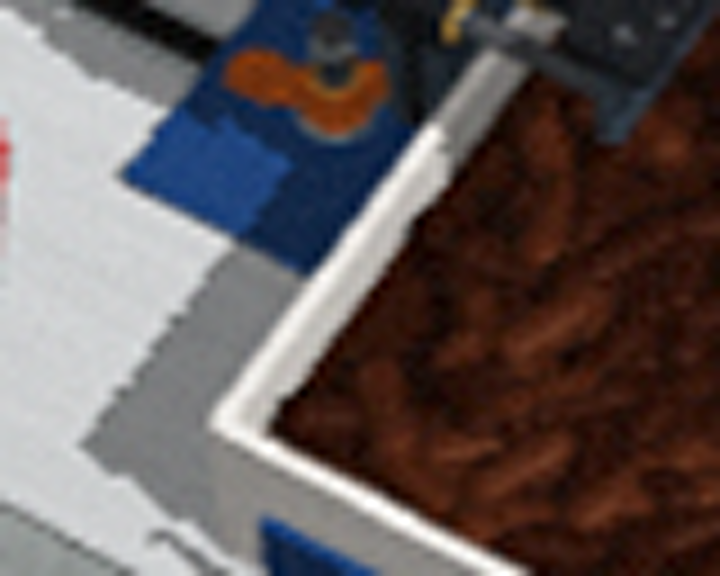

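View pics/s7.png

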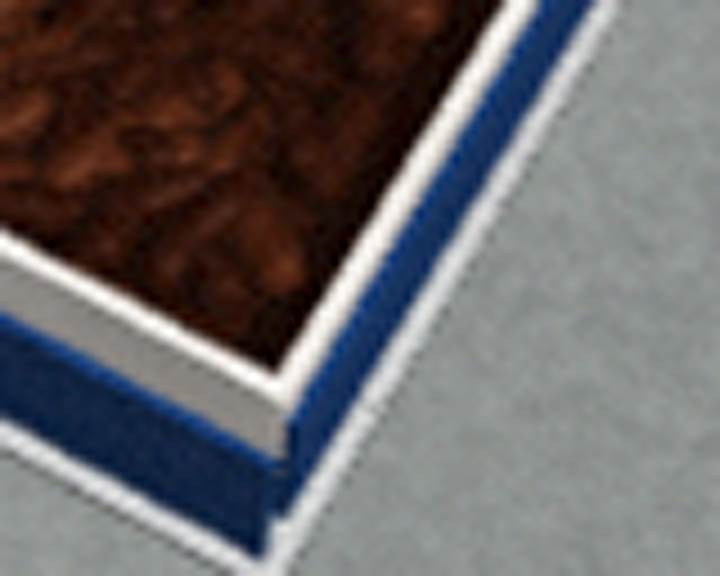

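```bash
python3 - <<'E'
from h import *
p=np.load("p.npy")
def inv(X): 
    d=X[:2]-p[:2]; c,s=np.cos(p[2]),np.sin(p[2]); return np.array([c*d[0]+s*d[1],-s*d[0]+c*d[1]])
S=lambda z,c:((np.array(z)+.5)/9-.5+np.array(c)-[40,32])
f=inv(ray("scene",S((122,178),(295,271)),.010)); print(f,"q",f[1]+.045+.099)
for z in ((210,424),): print("carton corner", inv(ray("scene",S(z,(295,271)),.081)))
print("carton far corner", inv(ray("scene",S((285,405),(353,309)),.081)))
E
```

```text
[ 0.05699035 -0.08733378] q 0.05666621947244946
carton corner [0.14759498 0.01072658]
carton far corner [0.14891481 0.20052578]
```

>>> servo_tool:
  xyz:
    - [0,0,0.0007]
    - [0,0,0]
  twist:
    - [0,0,0]
    - [0,0,0]

```text
clock: 6.12
eef_pos: [0.5877, -0.0267, 0.0493]
tool_rot: [0.559, -0.434, -0.558, -0.433]
ft_force: [1.4, -15.9, -4.8]
opening: 0.0004
```

>>> servo_tool:
  xyz:
    - [0,0,0.0007]
    - [0,0,0]
  twist:
    - [0,0,0]
    - [0,0,0]

```text
clock: 6.28
eef_pos: [0.5877, -0.0266, 0.0493]
tool_rot: [0.56, -0.434, -0.558, -0.433]
ft_force: [1.8, -22.6, -6.0]
opening: -0.0002
```

>>> servo_tool:
  xyz:
    - [0,0,-0.004]
    - [0,0,-0.004]
    - [-0.03,0,0]
    - [-0.04,0,0]
    - [-0.04,0,0]
    - [-0.03,0,0.01]
    - [0,0,0.04]
    - [0,0,0.04]
    - [0,0,0.04]
    - [0,0,0.04]
    - [0,0,0.04]
    - [0,0,0.04]
  twist:
    - [0,0,0]
    - [0,0,0]
    - [0,0,0]
    - [0,0,0]
    - [0,0,0]
    - [0,0,0]
    - [0,0,0]
    - [0,0,0]
    - [0,0,0]
    - [0,0,0]
    - [0,0,0]
    - [0,0,0]

```text
clock: 7.28
eef_pos: [0.5267, 0.2114, 0.1895]
tool_rot: [0.558, -0.434, -0.558, -0.434]
ft_force: [1.6, 0.3, -0.6]
opening: 0.0008
```

>>> servo_tool:
  claw: 0.03
  xyz:
    - [0,0,0.02]
    - [0,0,0]
    - [0,0,0]
    - [0,0,0]
  twist:
    - [0,0,0]
    - [0,0,0]
    - [0,0,0]
    - [0,0,0]

```text
clock: 7.62
eef_pos: [0.5227, 0.2284, 0.1891]
tool_rot: [0.559, -0.434, -0.558, -0.434]
ft_force: [-0.2, 0.5, 0.4]
opening: 0.0239
```

```bash
python3 - <<'E'
from ov import *
p=np.load("p.npy")
overlay("scene",p[:3],.055,-.977,out="os8",z=8,hw=45,hh=35)
overlay("top",p[:3],.055,-.977,out="ot8",z=8,hw=45,hh=35)
E
```

```text
(no output)
```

View pics/os8.png

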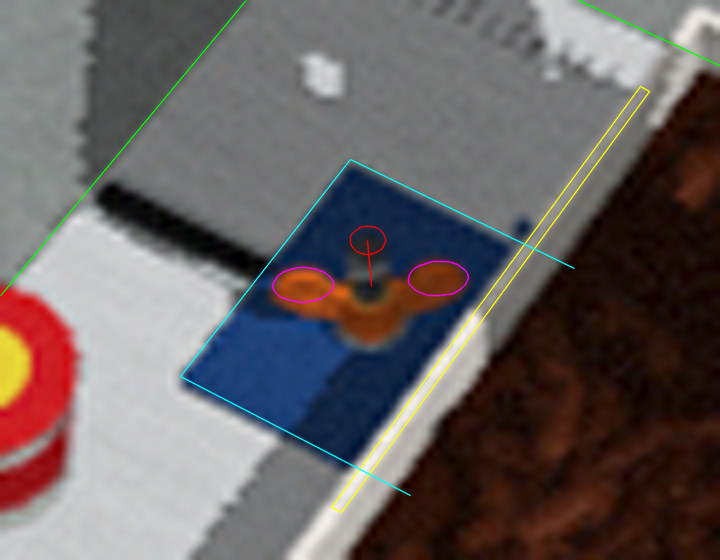

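View pics/ot8.png

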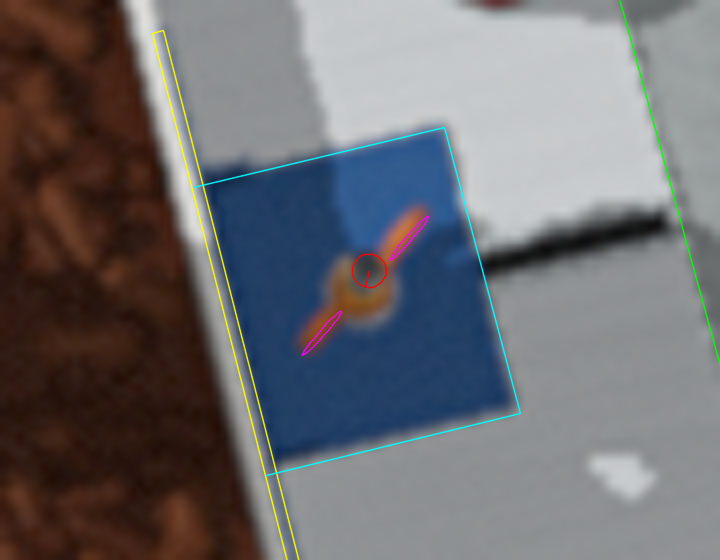

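>>> servo_tool:
  claw: 0.03
  xyz:
    - [0,0,0]
    - [0,0,0]
    - [0,0,0]
    - [0,0,0]
    - [0,0,0]
    - [0,0,0]
    - [0,0,0]
    - [0,0,0]
  twist:
    - [7,0,0]
    - [7,0,0]
    - [7,0,0]
    - [7,0,0]
    - [7,0,0]
    - [7,0,0]
    - [7,0,0]
    - [0,0,0]

```text
clock: 8.38
eef_pos: [0.523, 0.2278, 0.189]
tool_rot: [-0.326, 0.628, 0.326, 0.628]
ft_force: [0.5, -1.0, -0.3]
opening: 0.0302
```

>>> servo_tool:
  xyz:
    - [0,-0.0286,-0.0243]
    - [0,-0.0286,-0.0243]
    - [0,-0.0286,-0.0243]
    - [0,-0.0286,-0.0243]
    - [0,-0.0286,-0.0243]
    - [0,-0.0286,-0.0243]
    - [0,-0.0286,-0.0243]
    - [0,-0.0286,-0.0243]
    - [0,0,0]
    - [0,0,0]
  twist:
    - [0,0,0]
    - [0,0,0]
    - [0,0,0]
    - [0,0,0]
    - [0,0,0]
    - [0,0,0]
    - [0,0,0]
    - [0,0,0]
    - [0,0,0]
    - [0,0,0]

```text
clock: 9.22
eef_pos: [0.6002, -0.0636, 0.1888]
tool_rot: [-0.328, 0.626, 0.328, 0.626]
ft_force: [0.0, -0.0, -0.1]
opening: 0.03
```

```bash
python3 - <<'E'
from st import *
s,R=st(); print(R.round(3),s["eef_pos"],s["opening"])
goto([.5985,-.062,.0395],np.radians(55),0)
E
```

```text
[[-0.    -0.822  0.569]
 [ 0.     0.569  0.822]
 [-1.     0.    -0.   ]] [ 0.60022047 -0.06358041  0.18884887] 0.03001853222117396
tool z yaw 55.33 turn world-ccw deg -0.33 => twist x 0.33 shift tool [0.1493 0.0023 0.0003] j6 -1.11 F [ 0.  -0.  -0.1] T [-0.08  0.03 -0.04]
```

>>> servo_tool:
  xyz:
    - [0.04,0.0023,0.0003]
    - [0.04,0,0]
    - [0.038,0,0]
    - [0,0,0]
    - [0,0,0]
  twist:
    - [0,0,0]
    - [0,0,0]
    - [0,0,0]
    - [0,0,0]
    - [0,0,0]

```text
clock: 9.63
eef_pos: [0.5971, -0.059, 0.0701]
tool_rot: [-0.328, 0.627, 0.33, 0.625]
ft_force: [1.0, -0.6, 0.6]
opening: 0.0299
```

```bash
python3 - <<'E'
from st import *
from ov import *
p=np.load("p.npy")
goto([.5985,-.062,.0395],np.radians(55),0)
overlay("scene",p[:3],.055,None,out="os9",z=8,hw=45,hh=35)
E
```

```text
tool z yaw 55.45 turn world-ccw deg -0.45 => twist x 0.45 shift tool [ 0.0306 -0.0029 -0.0016] j6 -1.105 F [ 1.  -0.6  0.6] T [-0.09 -0.05  0.  ]
```

View pics/os9.png

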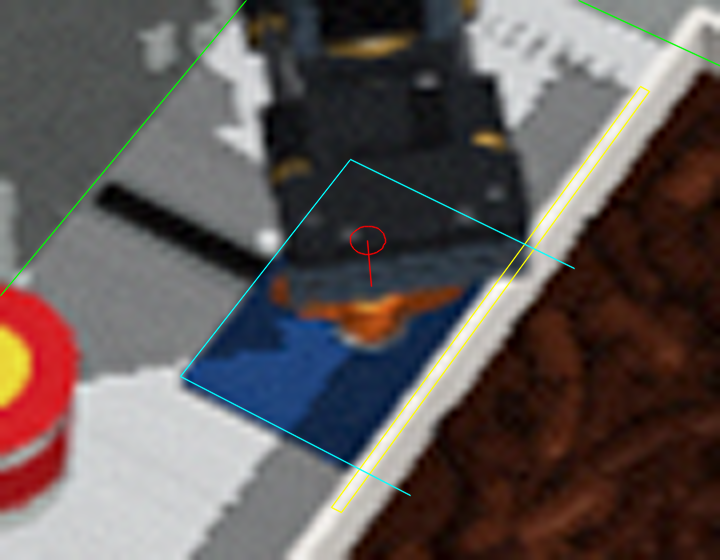

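>>> servo_tool:
  xyz:
    - [0,0,0]
    - [0,0,0]
  twist:
    - [0,0,0]
    - [0,0,0]

```text
clock: 9.85
eef_pos: [0.6, -0.0597, 0.0735]
tool_rot: [-0.329, 0.625, 0.328, 0.627]
ft_force: [-0.4, -0.5, 0.4]
opening: 0.0299
```

```bash
python3 - <<'E'
from st import *
goto([.5985,-.062,.0395],np.radians(55),0)
E
```

```text
tool z yaw 55.36 turn world-ccw deg -0.36 => twist x 0.36 shift tool [ 0.034   0.     -0.0028] j6 -1.104 F [-0.4 -0.5  0.4] T [ 0.02 -0.02  0.02]
```

>>> servo_tool:
  xyz:
    - [0,0,0]
  twist:
    - [0,0,0]

```text
clock: 9.93
eef_pos: [0.5996, -0.0598, 0.073]
tool_rot: [-0.329, 0.625, 0.328, 0.627]
ft_force: [0.7, -0.3, -0.4]
opening: 0.0299
```

>>> servo_tool:
  xyz:
    - [0,0,0]
  twist:
    - [0,0,0]

```text
clock: 10.02
eef_pos: [0.5992, -0.0598, 0.0724]
tool_rot: [-0.329, 0.626, 0.328, 0.627]
ft_force: [-0.2, -1.0, -0.3]
opening: 0.0302
```

>>> servo_tool:
  xyz:
    - [0,0,0]
  twist:
    - [0,0,0]

```text
clock: 10.1
eef_pos: [0.5988, -0.0598, 0.0718]
tool_rot: [-0.329, 0.626, 0.328, 0.627]
ft_force: [0.4, 0.6, 0.3]
opening: 0.0299
```

>>> servo_tool:
  xyz:
    - [0.003,-0.0013,-0.0018]
    - [0.004,0,0]
    - [0.004,0,0]
    - [0.004,0,0]
    - [0.004,0,0]
    - [0.004,0,0]
    - [0.003,0,0]
    - [0.002,0,0]
    - [0.002,0,0]
    - [0,0,0]
    - [0,0,0]
    - [0,0,0]
  twist:
    - [0,0,0]
    - [0,0,0]
    - [0,0,0]
    - [0,0,0]
    - [0,0,0]
    - [0,0,0]
    - [0,0,0]
    - [0,0,0]
    - [0,0,0]
    - [0,0,0]
    - [0,0,0]
    - [0,0,0]

```text
clock: 11.1
eef_pos: [0.5986, -0.062, 0.0411]
tool_rot: [-0.328, 0.626, 0.328, 0.626]
ft_force: [-0.5, -0.5, -0.2]
opening: 0.0298
```

```bash
python3 - <<'E'
from st import *
goto([.5985,-.062,.0395],np.radians(55),0); print(sensors.read_state()["eef_pos"])
E
```

```text
tool z yaw 55.32 turn world-ccw deg -0.32 => twist x 0.32 shift tool [ 0.0016  0.0001 -0.0001] j6 -1.107 F [-0.5 -0.5 -0.2] T [-0.03 -0.05  0.01]
[ 0.5985907  -0.06196161  0.04109385]
```

>>> servo_tool:
  xyz:
    - [0.0008,0,0]
    - [0.0008,0,0]
    - [0,0,0]
    - [0,0,0]
    - [0,0,0]
    - [0,0,0]
    - [0,0,0]
    - [0,0,0]
    - [0,0,0]
    - [0,0,0]
    - [0,0,0]
    - [0,0,0]
  twist:
    - [0,0,0]
    - [0,0,0]
    - [5,0,0]
    - [5,0,0]
    - [5,0,0]
    - [5,0,0]
    - [5,0,0]
    - [5,0,0]
    - [5,0,0]
    - [5,0,0]
    - [5,0,0]
    - [5,0,0]

```text
clock: 12.1
eef_pos: [0.5985, -0.0621, 0.0394]
tool_rot: [-0.031, 0.706, 0.031, 0.706]
ft_force: [-0.9, -0.1, -0.4]
opening: 0.0297
```

>>> servo_tool:
  xyz:
    - [0,0,0]
    - [0,0,0]
    - [0,0,0]
    - [0,0,0]
    - [0,0,0]
    - [0,0,0]
  twist:
    - [5,0,0]
    - [5,0,0]
    - [5,0,0]
    - [5,0,0]
    - [5,0,0]
    - [5,0,0]

```text
clock: 12.6
eef_pos: [0.5984, -0.062, 0.0393]
tool_rot: [0.153, 0.69, -0.153, 0.69]
ft_force: [0.5, -0.5, -0.7]
opening: 0.03
```

```bash
python3 - <<'E'
from st import *
from ov import *
p=np.load("p.npy")
goto([.5985,-.062,.0395],np.radians(55),0)
overlay("scene",p[:3],.055,None,out="os10",z=8,hw=45,hh=35)
E
```

```text
tool z yaw -24.93 turn world-ccw deg 79.93 => twist x -79.93 shift tool [-0.0002  0.      0.0001] j6 0.293 F [ 0.5 -0.5 -0.7] T [-0.15 -0.01 -0.02]
```

View pics/os10.png

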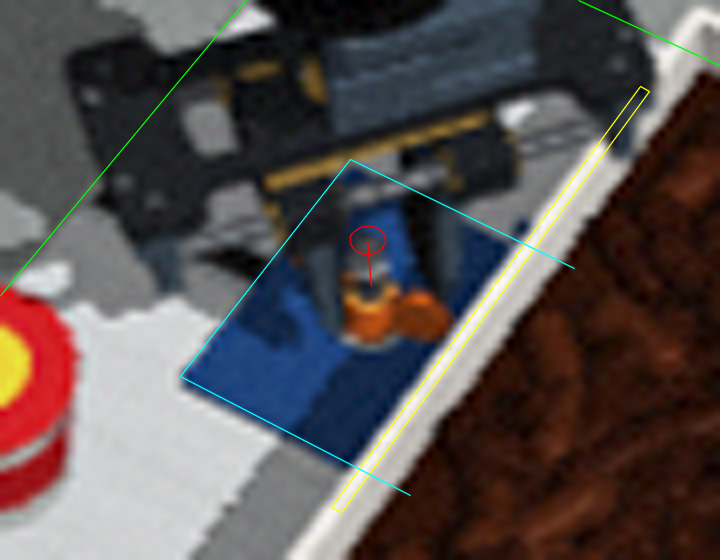

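>>> servo_tool:
  xyz:
    - [0,0,0]
    - [0,0,0]
    - [0,0,0]
    - [0,0,0]
    - [0,0,0]
    - [0,0,0]
    - [0,0,0]
    - [0,0,0]
    - [0,0,0]
    - [0,0,0]
  twist:
    - [5.5,0,0]
    - [5.5,0,0]
    - [5.5,0,0]
    - [5.5,0,0]
    - [5.5,0,0]
    - [5.5,0,0]
    - [5.5,0,0]
    - [5.5,0,0]
    - [5.5,0,0]
    - [5.5,0,0]

```text
clock: 13.48
eef_pos: [0.5988, -0.062, 0.0395]
tool_rot: [0.454, 0.542, -0.454, 0.543]
ft_force: [1.0, 0.1, -0.1]
opening: 0.0301
```

>>> servo_tool:
  xyz:
    - [0,0,0]
    - [0,0,0]
    - [0,0,0]
    - [0,0,0]
    - [0,0,0]
    - [0,0,0]
    - [0,0,0]
    - [0,0,0]
    - [0,0,0]
    - [0,0,0]
  twist:
    - [5.5,0,0]
    - [5.5,0,0]
    - [5.5,0,0]
    - [5.5,0,0]
    - [5.5,0,0]
    - [5.5,0,0]
    - [5.5,0,0]
    - [5.5,0,0]
    - [5.5,0,0]
    - [5.5,0,0]

```text
clock: 14.32
eef_pos: [0.5986, -0.062, 0.0394]
tool_rot: [0.653, 0.272, -0.653, 0.272]
ft_force: [0.7, -1.6, 1.2]
opening: 0.0302
```

```bash
python3 - <<'E'
from st import *
from ov import *
p=np.load("p.npy")
goto([.5985,-.062,.0395],np.radians(55),0)
overlay("scene",p[:3],.055,None,out="os11",z=8,hw=45,hh=35)
E
```

```text
tool z yaw -134.82 turn world-ccw deg 9.82 => twist x -9.82 shift tool [-0.0001 -0.0001  0.0001] j6 2.211 F [ 0.7 -1.6  1.2] T [-0.17  0.08 -0.06]
```

View pics/os11.png

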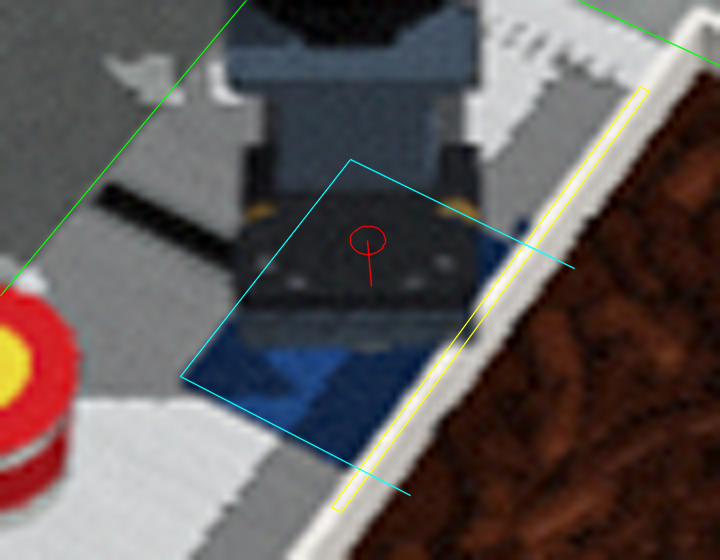

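>>> servo_tool:
  xyz:
    - [0,0,0]
    - [0,0,0]
    - [0,0,0]
    - [0,0,0]
    - [0,0,0]
  twist:
    - [3,0,0]
    - [3,0,0]
    - [3,0,0]
    - [3,0,0]
    - [3,0,0]

```text
clock: 14.78
eef_pos: [0.5985, -0.062, 0.0394]
tool_rot: [0.682, 0.185, -0.682, 0.186]
ft_force: [-0.1, -0.6, -0.1]
opening: 0.03
```

```bash
python3 - <<'E'
from st import *
goto([.5985,-.062,.0395],np.radians(55),0)
E
```

```text
tool z yaw -149.58 turn world-ccw deg 24.58 => twist x -24.58 shift tool [-0.0001 -0.     -0.    ] j6 2.469 F [-0.1 -0.6 -0.1] T [-0.11  0.17 -0.  ]
```

>>> servo_tool:
  xyz:
    - [0,0,0]
    - [0,0,0]
    - [0,0,0]
    - [0,0,0]
    - [0,0,0]
  twist:
    - [3,0,0]
    - [3,0,0]
    - [3,0,0]
    - [3,0,0]
    - [3,0,0]

```text
clock: 15.2
eef_pos: [0.5984, -0.062, 0.0394]
tool_rot: [-0.701, -0.095, 0.701, -0.095]
ft_force: [0.2, 0.2, 0.6]
opening: 0.03
```

```bash
python3 - <<'E'
from st import *
goto([.5985,-.062,.0395],np.radians(55),0)
E
```

```text
tool z yaw -164.58 turn world-ccw deg 39.58 => twist x -39.58 shift tool [-0.0001 -0.     -0.0001] j6 2.731 F [0.2 0.2 0.6] T [-0.12  0.17  0.08]
```

>>> servo_tool:
  xyz:
    - [0,0,0]
    - [-0.015,0,0]
    - [-0.02,0,0]
    - [-0.015,0,0]
    - [0,0,0]
    - [0,0,0]
    - [0,0,0]
    - [0,0,0]
    - [0,0,0]
    - [0,0,0]
    - [0,0,0]
    - [0,0,0]
  twist:
    - [-5,0,0]
    - [-1,0,0]
    - [-1,0,0]
    - [-7,0,0]
    - [-7,0,0]
    - [-7,0,0]
    - [-7,0,0]
    - [-7,0,0]
    - [-7,0,0]
    - [-7,0,0]
    - [-7,0,0]
    - [-7,0,0]

```text
clock: 16.2
eef_pos: [0.5985, -0.0619, 0.0894]
tool_rot: [0.518, 0.482, -0.517, 0.482]
ft_force: [-0.4, 0.5, -0.0]
opening: 0.0296
```

>>> servo_tool:
  xyz:
    - [0,0,0]
    - [0,0,0]
    - [0,0,0]
    - [0,0,0]
    - [0,0,0]
    - [0,0,0]
    - [0,0,0]
    - [0,0,0]
    - [0,0,0]
    - [0,0,0]
  twist:
    - [-7,0,0]
    - [-7,0,0]
    - [-7,0,0]
    - [-7,0,0]
    - [-7,0,0]
    - [-7,0,0]
    - [-7,0,0]
    - [-7,0,0]
    - [-7,0,0]
    - [0,0,0]

```text
clock: 17.03
eef_pos: [0.5984, -0.0619, 0.0893]
tool_rot: [0.19, 0.681, -0.19, 0.681]
ft_force: [-0.0, 0.5, -0.7]
opening: 0.03
```

```bash
python3 - <<'E'
from st import *
from ov import *
p=np.load("p.npy"); p[0]+=.0015;p[1]+=.0017
goto([.5985,-.062,.0395],np.radians(45),0)
overlay("scene",p[:3],.055,np.radians(-37.6-14.6),out="os12",z=8,hw=45,hh=35)
E
```

```text
tool z yaw -31.12 turn world-ccw deg 76.12 => twist x -76.12 shift tool [ 0.0498 -0.      0.0002] j6 0.401 F [-0.   0.5 -0.7] T [-0.1   0.03 -0.01]
```

View pics/os12.png

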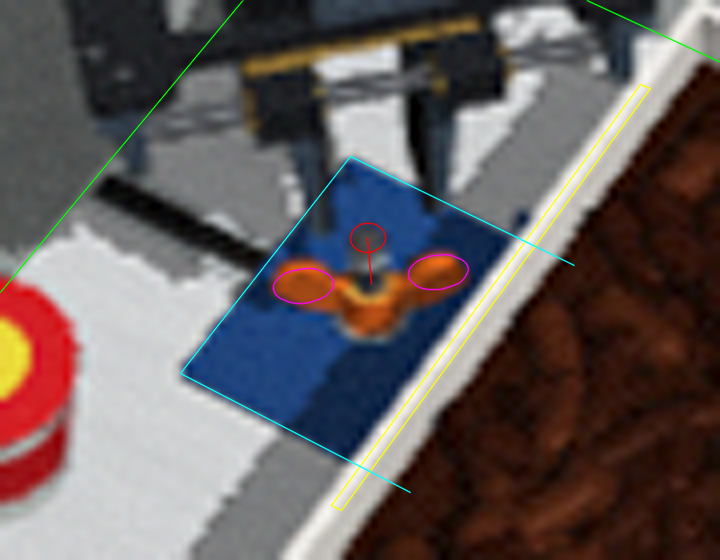

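>>> servo_tool:
  xyz:
    - [0,0,0]
    - [0,0,0]
    - [0,0,0]
    - [0,0,0]
    - [0,0,0]
    - [0,0,0]
    - [0,0,0]
    - [0,0,0]
    - [0,0,0]
    - [0,0,0]
    - [0.01,0,0]
    - [0.01,0,0]
  twist:
    - [-7,0,0]
    - [-7,0,0]
    - [-7,0,0]
    - [-7,0,0]
    - [-7,0,0]
    - [-7,0,0]
    - [-7,0,0]
    - [-7,0,0]
    - [-7,0,0]
    - [-7,0,0]
    - [-6,0,0]
    - [0,0,0]

```text
clock: 18.08
eef_pos: [0.5989, -0.062, 0.0694]
tool_rot: [-0.268, 0.654, 0.267, 0.655]
ft_force: [-0.5, -0.3, -0.5]
opening: 0.0303
```

>>> servo_tool:
  xyz:
    - [0.007,0,0]
    - [0.007,0,0]
    - [0.006,0,0]
    - [0.004,0,0]
    - [0.003,0,0]
    - [0.003,0,0]
    - [0,0,0]
    - [0,0,0]
  twist:
    - [0,0,0]
    - [0,0,0]
    - [0,0,0]
    - [0,0,0]
    - [0,0,0]
    - [0,0,0]
    - [0,0,0]
    - [0,0,0]

```text
clock: 18.75
eef_pos: [0.5985, -0.062, 0.0394]
tool_rot: [-0.267, 0.655, 0.267, 0.655]
ft_force: [0.8, 0.0, 0.4]
opening: 0.0298
```

```bash
python3 - <<'E'
from st import *
goto([.5985,-.062,.039],np.radians(45),0)
E
```

```text
tool z yaw 44.3 turn world-ccw deg 0.7 => twist x -0.7 shift tool [ 0.0004  0.     -0.    ] j6 -0.915 F [0.8 0.  0.4] T [-0.03 -0.    0.  ]
```

>>> servo_tool:
  xyz:
    - [0,0,0]
    - [0,0,0]
    - [0,0,0]
    - [0,0,0]
    - [0,0,0]
    - [0,0,0]
    - [0,0,0]
    - [0,0,0]
    - [0,0,0]
    - [0,0,0]
    - [0,0,0]
    - [0,0,0]
  twist:
    - [5.5,0,0]
    - [5.5,0,0]
    - [5.5,0,0]
    - [5.5,0,0]
    - [5.5,0,0]
    - [5.5,0,0]
    - [5.5,0,0]
    - [5.5,0,0]
    - [5.5,0,0]
    - [5.5,0,0]
    - [5.5,0,0]
    - [5.5,0,0]

```text
clock: 19.75
eef_pos: [0.5986, -0.062, 0.0397]
tool_rot: [0.135, 0.694, -0.135, 0.694]
ft_force: [-1.4, -0.7, -0.2]
opening: 0.0302
```

>>> servo_tool:
  xyz:
    - [0,0,0]
    - [0,0,0]
    - [0,0,0]
    - [0,0,0]
    - [0,0,0]
    - [0,0,0]
    - [0,0,0]
    - [0,0,0]
    - [0,0,0]
    - [0,0,0]
    - [0,0,0]
    - [0,0,0]
  twist:
    - [5.5,0,0]
    - [5.5,0,0]
    - [5.5,0,0]
    - [5.5,0,0]
    - [5.5,0,0]
    - [5.5,0,0]
    - [5.5,0,0]
    - [5.5,0,0]
    - [5.5,0,0]
    - [5.5,0,0]
    - [5.5,0,0]
    - [5.5,0,0]

```text
clock: 20.75
eef_pos: [0.599, -0.0621, 0.0399]
tool_rot: [0.491, 0.508, -0.491, 0.509]
ft_force: [1.7, 0.0, -0.4]
opening: 0.03
```

>>> servo_tool:
  xyz:
    - [0,0,0]
    - [0,0,0]
    - [0,0,0]
    - [0,0,0]
    - [0,0,0]
    - [0,0,0]
    - [0,0,0]
    - [0,0,0]
  twist:
    - [5.5,0,0]
    - [5.5,0,0]
    - [5.5,0,0]
    - [5.5,0,0]
    - [5.5,0,0]
    - [5.5,0,0]
    - [5.5,0,0]
    - [5.5,0,0]

```text
clock: 21.42
eef_pos: [0.5989, -0.0621, 0.0398]
tool_rot: [0.646, 0.288, -0.646, 0.288]
ft_force: [0.1, -1.0, 1.1]
opening: 0.0298
```

```bash
python3 - <<'E'
from st import *
goto([.5985,-.062,.039],np.radians(45),0)
E
```

```text
tool z yaw -131.96 turn world-ccw deg -3.04 => twist x 3.04 shift tool [ 0.0008 -0.0004  0.0002] j6 2.161 F [ 0.1 -1.   1.1] T [-0.19  0.05  0.01]
```

>>> servo_tool:
  xyz:
    - [0,0,0]
    - [0,0,0]
    - [0,0,0]
    - [0,0,0]
    - [0,0,0]
    - [0,0,0]
  twist:
    - [3,0,0]
    - [3,0,0]
    - [3,0,0]
    - [3,0,0]
    - [3,0,0]
    - [2,0,0]

```text
clock: 21.92
eef_pos: [0.5988, -0.0629, 0.0398]
tool_rot: [0.681, 0.19, -0.681, 0.191]
ft_force: [-0.8, -13.7, 0.5]
opening: 0.0299
```

```bash
python3 - <<'E'
from st import *
goto([.5985,-.062,.039],np.radians(45),0)
E
```

```text
tool z yaw -148.79 turn world-ccw deg 13.79 => twist x -13.79 shift tool [ 0.0008 -0.001  -0.0002] j6 2.456 F [ -0.8 -13.7   0.5] T [-2.71  0.45  0.34]
```

>>> servo_tool:
  xyz:
    - [0,0,0]
    - [0,0,0]
    - [0,0,0]
    - [0,0,0]
    - [0,0,0]
  twist:
    - [3,0,0]
    - [3,0,0]
    - [3,0,0]
    - [3,0,0]
    - [3,0,0]

```text
clock: 22.33
eef_pos: [0.5998, -0.0623, 0.0411]
tool_rot: [0.701, 0.099, -0.699, 0.1]
ft_force: [-1.4, -0.7, 16.3]
opening: 0.0299
```

```bash
python3 - <<'E'
from st import *
goto([.5985,-.062,.039],np.radians(45),0)
E
```

```text
tool z yaw -163.82 turn world-ccw deg 28.82 => twist x -28.82 shift tool [ 0.0021 -0.0007  0.0012] j6 2.718 F [-1.4 -0.7 16.3] T [-0.05  0.5   0.26]
```

>>> servo_tool:
  xyz:
    - [-0.003,0,0]
    - [-0.01,0,0]
    - [-0.02,0,0]
    - [-0.02,0,0]
    - [0,0,0]
    - [0,0,0]
    - [0,0,0]
    - [0,0,0]
    - [0,0,0]
    - [0,0,0]
    - [0,0,0]
    - [0,0,0]
  twist:
    - [0,0,0]
    - [0,0,0]
    - [0,0,0]
    - [-7,0,0]
    - [-7,0,0]
    - [-7,0,0]
    - [-7,0,0]
    - [-7,0,0]
    - [-7,0,0]
    - [-7,0,0]
    - [-7,0,0]
    - [-7,0,0]

```text
clock: 23.33
eef_pos: [0.5986, -0.0619, 0.0931]
tool_rot: [0.543, 0.453, -0.543, 0.453]
ft_force: [-0.1, -0.9, -0.2]
opening: 0.0297
```

>>> servo_tool:
  xyz:
    - [0,0,0]
    - [0,0,0]
    - [0,0,0]
    - [0,0,0]
    - [0,0,0]
    - [0,0,0]
    - [0,0,0]
    - [0,0,0]
    - [0,0,0]
    - [0,0,0]
  twist:
    - [-7,0,0]
    - [-7,0,0]
    - [-7,0,0]
    - [-7,0,0]
    - [-7,0,0]
    - [-7,0,0]
    - [-7,0,0]
    - [-7,0,0]
    - [-7,0,0]
    - [-7,0,0]

```text
clock: 24.17
eef_pos: [0.5986, -0.062, 0.0931]
tool_rot: [0.185, 0.682, -0.185, 0.683]
ft_force: [0.5, -0.5, 0.2]
opening: 0.0299
```

```bash
python3 - <<'E'
from st import *
from ov import *
p=np.load("p.npy"); p[0]+=.0015;p[1]+=.0017
goto([.5985,-.062,.0395],np.radians(45),0)
overlay("scene",p[:3],.055,-.575,dz=0,out="os13",z=8,hw=45,hh=35)
E
```

```text
tool z yaw -30.31 turn world-ccw deg 75.31 => twist x -75.31 shift tool [ 0.0536 -0.0001 -0.    ] j6 0.387 F [ 0.5 -0.5  0.2] T [-0.07  0.15 -0.05]
```

View pics/os13.png

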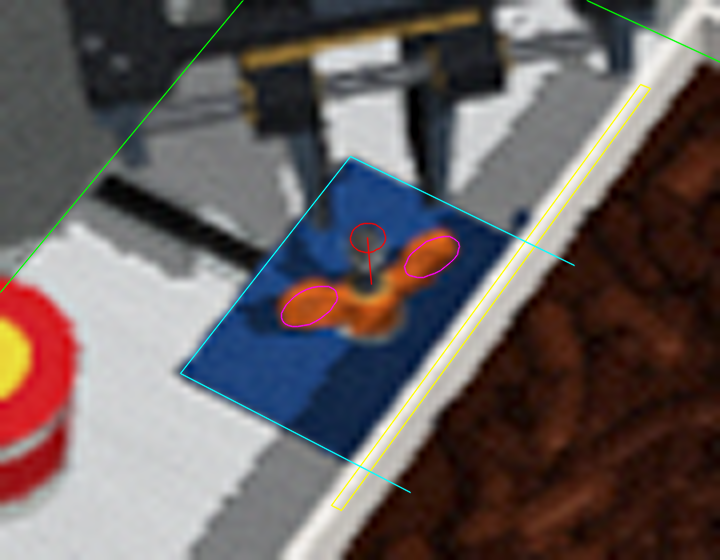

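>>> servo_tool:
  xyz:
    - [0,0,0]
    - [0,0,0]
    - [0,0,0]
    - [0,0,0]
    - [0,0,0]
    - [0,0,0]
    - [0,0,0]
    - [0,0,0]
    - [0,0,0]
    - [0,0,0]
    - [0,0,0]
    - [0.01,0,0]
  twist:
    - [-7,0,0]
    - [-7,0,0]
    - [-7,0,0]
    - [-7,0,0]
    - [-7,0,0]
    - [-7,0,0]
    - [-7,0,0]
    - [-7,0,0]
    - [-7,0,0]
    - [-7,0,0]
    - [-7,0,0]
    - [-7,0,0]

```text
clock: 25.22
eef_pos: [0.5996, -0.0621, 0.0843]
tool_rot: [-0.319, 0.631, 0.318, 0.632]
ft_force: [0.4, 0.2, 0.1]
opening: 0.0298
```

>>> servo_tool:
  xyz:
    - [0.01,0,0]
    - [0.01,0,0]
    - [0.008,0,0]
    - [0.006,0,0]
    - [0.005,0,0]
    - [0.004,0,0]
    - [0.0025,0,0]
    - [0,0,0]
    - [0,0,0]
    - [0,0,0]
  twist:
    - [0,0,0]
    - [0,0,0]
    - [0,0,0]
    - [0,0,0]
    - [0,0,0]
    - [0,0,0]
    - [0,0,0]
    - [0,0,0]
    - [0,0,0]
    - [0,0,0]

```text
clock: 26.05
eef_pos: [0.5987, -0.062, 0.0372]
tool_rot: [-0.317, 0.632, 0.317, 0.632]
ft_force: [0.4, -0.0, -1.1]
opening: 0.0302
```

```bash
python3 - <<'E'
from st import *
goto([.5985,-.062,.0375],np.radians(36),0)
E
```

```text
tool z yaw 53.3 turn world-ccw deg -17.3 => twist x 17.3 shift tool [-0.0003  0.0002 -0.0001] j6 -1.072 F [ 0.4 -0.  -1.1] T [-0.    0.06  0.05]
```

>>> servo_tool:
  xyz:
    - [0,0,0]
    - [0,0,0]
    - [0,0,0]
    - [0,0,0]
  twist:
    - [4,0,0]
    - [4,0,0]
    - [4,0,0]
    - [3,0,0]

```text
clock: 26.38
eef_pos: [0.5988, -0.0624, 0.0372]
tool_rot: [-0.231, 0.668, 0.231, 0.668]
ft_force: [-0.4, -8.5, -0.8]
opening: 0.0298
```

```bash
python3 - <<'E'
from st import *
goto([.5985,-.062,.0375],np.radians(36),0)
E
```

```text
tool z yaw 38.13 turn world-ccw deg -2.13 => twist x 2.13 shift tool [-0.0003  0.0004  0.    ] j6 -0.807 F [-0.4 -8.5 -0.8] T [-1.64  0.12  0.16]
```

>>> servo_tool:
  xyz:
    - [0,0,0]
    - [0,0,0]
  twist:
    - [1.5,0,0]
    - [1.5,0,0]

```text
clock: 26.55
eef_pos: [0.5986, -0.0627, 0.0372]
tool_rot: [-0.215, 0.674, 0.214, 0.674]
ft_force: [-1.7, -8.6, 0.7]
opening: 0.03
```

```bash
python3 - <<'E'
from st import *
goto([.5985,-.062,.0375],np.radians(36),0)
E
```

```text
tool z yaw 35.27 turn world-ccw deg 0.73 => twist x -0.73 shift tool [-0.0003  0.0006  0.0003] j6 -0.757 F [-1.7 -8.6  0.7] T [-1.72  0.37  0.2 ]
```

```bash
python3 - <<'E'
from ov import *
p=np.load("p.npy"); p[0]+=.0015;p[1]+=.0017
overlay("scene",p[:3],.055,-.575,dz=0,out="os14",z=8,hw=45,hh=35)
E
```

```text
(no output)
```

View pics/os14.png

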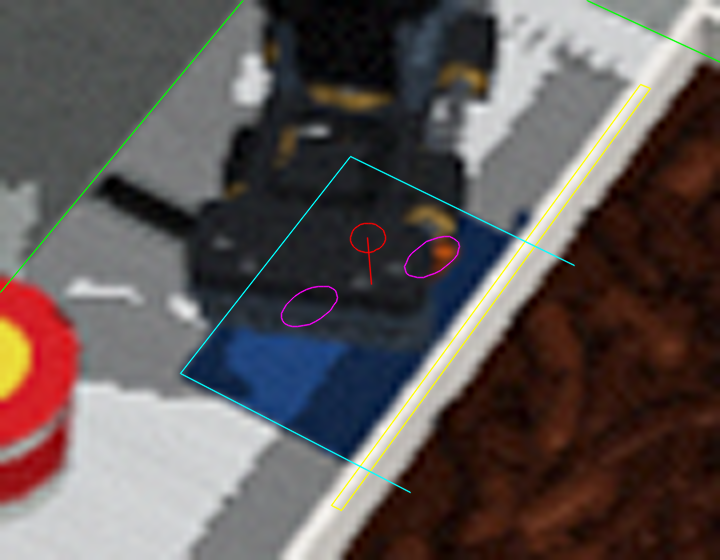

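>>> servo_tool:
  xyz:
    - [0,0,0]
    - [0,0,0]
    - [0,0,0]
  twist:
    - [1,0,0]
    - [1,0,0]
    - [0,0,0]

```text
clock: 26.85
eef_pos: [0.5985, -0.063, 0.0372]
tool_rot: [-0.203, 0.678, 0.202, 0.677]
ft_force: [-2.9, -11.4, -0.1]
opening: 0.03
```

```bash
python3 - <<'E'
from st import *
goto([.5985,-.062,.0375],np.radians(36),0)
E
```

```text
tool z yaw 33.3 turn world-ccw deg 2.7 => twist x -2.7 shift tool [-0.0003  0.0008  0.0006] j6 -0.722 F [ -2.9 -11.4  -0.1] T [-2.22  0.38  0.33]
```

>>> servo_tool:
  xyz:
    - [0,0,0]
    - [0,0,0]
    - [0,0,0]
    - [-0.02,0,0]
    - [-0.04,0,0]
    - [-0.04,0,0]
    - [-0.04,0,0]
    - [0,0.025,0.03]
    - [0,0.025,0.03]
    - [0,0.025,0.03]
    - [0,0.025,0.03]
    - [0,0.025,0.03]
  twist:
    - [-4,0,0]
    - [-6,0,0]
    - [-6,0,0]
    - [0,0,0]
    - [0,0,0]
    - [0,0,0]
    - [0,0,0]
    - [0,0,0]
    - [0,0,0]
    - [0,0,0]
    - [0,0,0]
    - [0,0,0]

```text
clock: 27.85
eef_pos: [0.6013, 0.1351, 0.1775]
tool_rot: [-0.295, 0.642, 0.295, 0.643]
ft_force: [0.6, -0.6, 0.3]
opening: 0.0305
```

>>> servo_tool:
  xyz:
    - [0,0.025,0.03]
    - [0,0.025,0.03]
    - [0,0,0]
    - [0,0,0]
  twist:
    - [0,0,0]
    - [0,0,0]
    - [0,0,0]
    - [0,0,0]

```text
clock: 28.18
eef_pos: [0.6025, 0.2131, 0.1771]
tool_rot: [-0.296, 0.642, 0.296, 0.642]
ft_force: [0.0, -0.9, 0.6]
opening: 0.0301
```

```bash
python3 - <<'E'
from ov import *
p=np.load("p.npy"); p[0]+=.0015;p[1]+=.0017
print(sensors.read_state()["eef_pos"])
overlay("scene",p[:3],.055,-.575,dz=0,out="os15",z=8,hw=45,hh=35)
overlay("top",p[:3],.055,-.575,dz=0,out="ot15",z=8,hw=45,hh=35)
import cv2
cv2.imwrite("pics/top16.png",cam("top")["img"][:,:,::-1])
E
```

```text
[0.60247686 0.21307542 0.17707744]
```

View pics/os15.png

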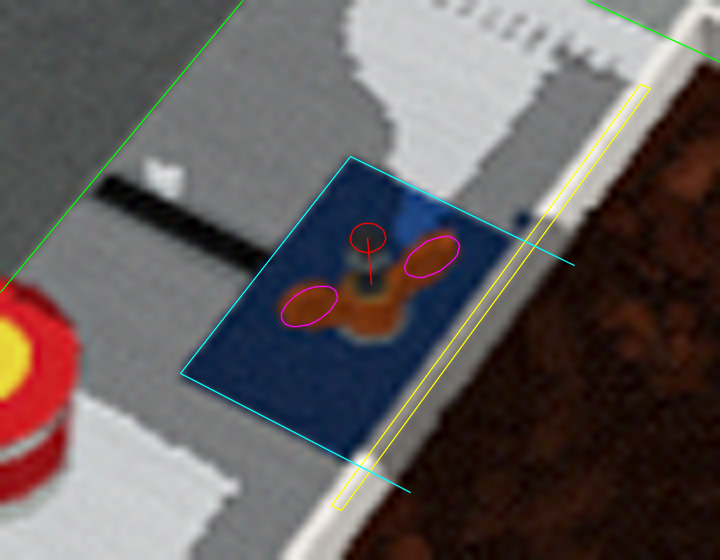

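View pics/ot15.png

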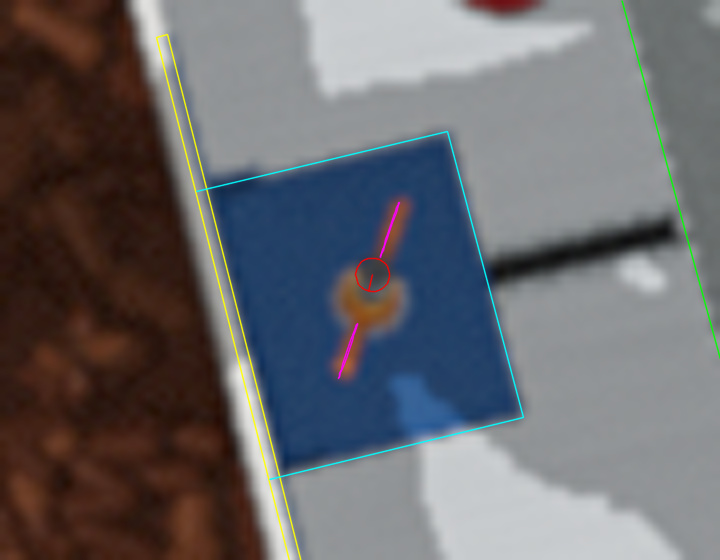

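View pics/top16.png

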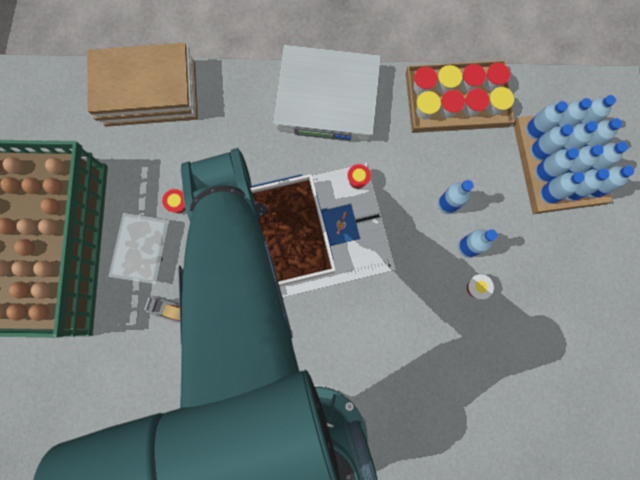

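```bash
python3 - <<'E'
from plant import manip
print(manip.finish_job())
E
```

```text
the job is handed in; nothing more can be done
None
```

The carton is snug, the wing nut looks tight, and I handed the job in at about 28 s. No verdict was reported.

**Fence:** I pushed it with shut fingers until it stopped moving and the force rose from about 8 N to 23 N. That matches the snug position to within 2 mm in the images. The last pictures show no visible change in the fence or carton since then.

**Nut:** I turned it with the fingers open on either side of the hub, in two strokes of roughly half a turn each. It then stopped on a firm resistance of about 0.33 N m, against 0.02 N m when free. In the last pictures the wings are within about 1° of the direction they should have at 10.0 rad. The wings look the same every half turn, so that angle alone does not prove the nut is tight. I rely on the hard stop as well.

**What went less well:**
- **Overrun at the stop:** near the end of the second stroke I overran the stop. The fingers saw about 14 N sideways, then rode up onto the wings with about 16 N upward. The readings I took stayed under the 30 N limit, but force is only sampled at the end of each move.
- **Check afterwards:** one light push to confirm the stop reached about 12 N, mostly sideways and towards the carton. That is above the 8 N that can drag the fence.
- **Camera fit:** the jig position I fitted from the images was about 2 mm off from where I felt contact. I corrected for it.

The bystanders in view had not moved, and the gripper finished well clear.

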